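# Set out graded clay pots in order of size

## Robot

A 6-joint arm with a two-finger parallel gripper is mounted at the origin on a cart in front of the work surface, level with it; the furniture and walls round the work are solid. World frame = base frame: x ahead of the robot, y to its left, z up, the work surface at z = 0. Lengths are in m, angles in rad, forces in N, time in s.
With the tool pointing down it reaches from about 0.225 to 0.725 m from the base axis. Payload 3.1 kg.
Tool frame: the origin (TCP) lies at the very end of the fingers, on their centre line; the grasp point (between the pads) lies 19 mm behind it; z points along the fingers, y is the direction in which the jaws open and shut (so a half turn about z gives the same grasp; the last joint's range is limited). The gripper opens to 85 mm and grips with 20 to 120 N. Pads are 22 mm wide; open, the fingers measure 114 mm over their backs; the gripper's body (76 mm by 85 mm) begins 54 mm behind the grasp point. The pads swing forward as they close: fully open they stand 13 mm farther back than shut.
Start: joints at [-1.383, 0.048, 0.099, 1.622, 0, 1.443], TCP at [0.163, -0.499, 0.231] pointing down, gripper open.
Joint ranges: [-2.91, 2.91], [-0.99, 1.94], [-1.21, 1.42], [-2.12, 2.29], [-1.49, 1.47], [-3.14, 3.14]. Speed limits (rad/s): [2.79, 2.79, 3.14, 3.14, 3.14, 3.14].

## Interface

Orientations are given as a rotation vector (axis times angle).
In Python, from bench import observe, capture, sign_off gives the robot as it stands. The module is installed in compiled form; this text tells all that it offers.
- The arm moves only by the shell command python3 -m handwheel 'ROWS' [FORCE]. ROWS is JSON, a list that holds one entry, the list of rows, each a list of 7 numbers: the shift along the tool's x, y, z in m, then the turn, a rotation vector about the tool's x, y, z in degrees, then the finger opening in m, from 0 to 0.0854. A call has 1 to 20 rows; each row is the pose to reach, as a shift and turn from the pose commanded when the call began, along the tool's axes at that moment; what a row does not reach only later rows make up. A row lasts 1/12 s, in which the tool goes at most 41.7 mm and 7.16 degrees, less where a joint would pass 70% of its speed; a pose out of reach is approached as far as the arm can. A call with a gripper value outside its range is refused whole. The fingers move at their own pace and stop on an object; FORCE is the grip in N (left out, the last holds). Time passes only in rows, so rows that repeat a pose let the fingers close. It gives the time, the measured TCP pose, the force and the opening at its end, in the units of the state.
- observe(): the state, without advancing time (a new reading comes with each control period).
- capture(name): name is "scene" or "top" or "wrist"; returns a dict with "frame" (384x512x3 uint8, red, green, blue), "vertical_fov" (degrees; the focal length in pixels is half the picture's height over the tangent of half this angle, whatever the lens; pixels are square), "cx", "cy" (the principal point, pixels), "R" (3x3) and "t" (3): a world point X has camera coordinates R X + t. Camera axes: x right, y down, z forward; pixel columns grow to the right and rows downward; lengths in m; the calibration is good to about 2 mm. The wrist camera is an equidistant fisheye: a pixel r from the principal point sees the ray r / f radians off the axis. A picture is of the moment at which its call begins. There is no depth.
- sign_off(): hands the job in, once; it reports no verdict.
The state is a dict: "clock": time; "joints": joint angles; "qvel": joint speeds; "effort": joint torques, N m; "ee_pos": TCP position; "ee_rot": TCP orientation; "force": force on the tool from outside, world axes, zero at the start; "ft_torque": the same for the moment, N m; "opening": finger opening in m.
Only numpy, scipy, OpenCV 4.12 (cv2) and the standard library are available. Lean on these libraries where they do the work, as an engineer would, in place of code of your own. Each camera call takes 0.05 s, during which the arm holds its last target.

## Task

Line up the four clay pots in order of size on the wooden display board: one pot upright in the middle of each round mark, the smallest next to the white end stop and growing step by step to the largest next to the green end stop. Set them down without dropping them or knocking any over, let go, and leave the secateurs, dibber, brush and mug where they are.

Things in the scene. Friction and masses are not known exactly. Their poses are not given: they have to be found in the camera images.
- pot_size_1: the smallest of four empty, loose, open terracotta clay pots, upright: 38 mm across the rim (its widest part), 36 mm high, foot 27 mm across, wall 3.5 mm; the rim is an upright collar over the top quarter of the height, below it the pot tapers. Round, so its yaw does not matter. Origin: centre of its underside, z along its axis, up
- pot_size_2: the second smallest of four empty, loose, open terracotta clay pots, upright: 47 mm across the rim (its widest part), 46 mm high, foot 33 mm across, wall 3.5 mm; the rim is an upright collar over the top quarter of the height, below it the pot tapers. Round, so its yaw does not matter. Origin: centre of its underside, z along its axis, up
- pot_size_3: the second largest of four empty, loose, open terracotta clay pots, upright: 56 mm across the rim (its widest part), 56 mm high, foot 39 mm across, wall 3.5 mm; the rim is an upright collar over the top quarter of the height, below it the pot tapers. Round, so its yaw does not matter. Origin: centre of its underside, z along its axis, up
- pot_size_4: the largest of four empty, loose, open terracotta clay pots, upright: 65 mm across the rim (its widest part), 66 mm high, foot 45 mm across, wall 3.5 mm; the rim is an upright collar over the top quarter of the height, below it the pot tapers. Round, so its yaw does not matter. Origin: centre of its underside, z along its axis, up
- mark_1: dark steel-grey round mark, a fixed disc 72 mm across and 3 mm thick with a white dot at its centre, number 1 of four alike in a straight row 95 mm apart on a pale wooden board (94 x 440 mm, 18 mm thick, fixed on the bench); mark_1 is the one at the left (+y) end of the row. Origin: centre of the disc's underside, its top is 3 mm above that and 21 mm above the bench; its y axis runs along the row, its x axis across the board
- mark_2: dark steel-grey round mark, a fixed disc 72 mm across and 3 mm thick with a white dot at its centre, number 2 of four alike in a straight row 95 mm apart on a pale wooden board (94 x 440 mm, 18 mm thick, fixed on the bench); counted from the left (+y) end. Origin: centre of the disc's underside, its top is 3 mm above that and 21 mm above the bench; its y axis runs along the row, its x axis across the board
- mark_3: dark steel-grey round mark, a fixed disc 72 mm across and 3 mm thick with a white dot at its centre, number 3 of four alike in a straight row 95 mm apart on a pale wooden board (94 x 440 mm, 18 mm thick, fixed on the bench); counted from the left (+y) end. Origin: centre of the disc's underside, its top is 3 mm above that and 21 mm above the bench; its y axis runs along the row, its x axis across the board
- mark_4: dark steel-grey round mark, a fixed disc 72 mm across and 3 mm thick with a white dot at its centre, number 4 of four alike in a straight row 95 mm apart on a pale wooden board (94 x 440 mm, 18 mm thick, fixed on the bench); mark_4 is the one at the right (-y) end of the row. Origin: centre of the disc's underside, its top is 3 mm above that and 21 mm above the bench; its y axis runs along the row, its x axis across the board
- stop_white: white painted wooden end stop, fixed bar 90 x 20 mm and 16 mm high across one end of the board, 62.5 mm beyond the centre of the last mark; the smallest pot belongs on the mark next to it. It may be at either end of the row. Origin: centre of its underside (on the board's top). Beyond the board, seen from the robot, stand the brush (46 mm high) and the mug (90 mm)
- stop_green: green painted wooden end stop, fixed bar 90 x 20 mm and 16 mm high across one end of the board, 62.5 mm beyond the centre of the last mark; the largest pot belongs on the mark next to it. It may be at either end of the row. Origin: centre of its underside (on the board's top). The secateurs and dibber lie flat (under 31 mm high) between the pots and the robot
There are look-alikes about, which are no part of the job. What is shaped like the pot_size_2 but pink or yellow is not meant.

How it is judged:
By the outcome, as a careful person would: the job done as asked, in the order asked, and still so for the second after the job is handed in, with the robot touching nothing.
It also fails if it takes over 96 s, if anything falls off the work surface, if the arm or the gripper's body presses on something with over 40 N, if the wrist force passes 120 N, or if a joint passes its speed limit or range.

## Working session

There is one attempt and no reset: what is moved stays moved. The work goes in short steps, Python scripts to look and compute and a shell command to move; the robot and the scene stay as the last step left them, time stands still between calls to the robot, and variables do not carry over. Pictures are saved under pics/ and viewed, and the job is handed in when it is done.

```bash
mkdir -p pics
python3 - <<'E'
from bench import observe, capture
import cv2
s=observe();print(s)
for n in("scene","top","wrist"):
    c=capture(n);cv2.imwrite(f"pics/{n}0.png",c["frame"][:,:,::-1]);print(n,c["vertical_fov"],c["cx"],c["cy"],c["R"],c["t"])
E
```

```text
{'clock': 0.0, 'joints': array([-1.38281681e+00,  4.87339618e-02,  9.76174577e-02,  1.62201776e+00,
        8.88460996e-06,  1.44300445e+00]), 'qvel': array([-0.00047991, -0.00022667,  0.00103383, -0.00027853,  0.00256939,
        0.00061489]), 'effort': array([ 1.11554455e-04, -3.38781023e+01,  3.20015752e+01,  2.03566148e-02,
       -5.50996799e-05,  3.95151858e-06]), 'ee_pos': array([ 0.16291858, -0.49844057,  0.23013575]), 'ee_rot': array([-3.10020921e+00, -4.93586859e-01,  9.64793825e-05]), 'force': array([-0.87033875, -0.06382189, -0.03702832]), 'ft_torque': array([-0.00323924,  0.00691808,  0.0273958 ]), 'opening': 0.08587792555357411}
scene 44.281376371022304 258.07222946084573 189.32817478864226 [[-0.63650082 -0.77119955  0.01086122]
 [-0.56226921  0.45433126 -0.69096776]
 [ 0.52793943 -0.44590848 -0.72280398]] [0.30030038 0.35063628 0.88185526]
top 54.09435183362979 251.21512494607003 190.8797296448021 [[ 0.00230525 -0.99994255 -0.01046797]
 [-0.99721493 -0.00151836 -0.07456589]
 [ 0.07454572  0.01061071 -0.99716114]] [-0.00510009  0.5018537   0.91041137]
wrist 65.70646984690485 254.7853589628832 192.37302895056598 [[ 0.31137592 -0.95028523 -0.00173933]
 [-0.90317145 -0.29650653  0.31042745]
 [-0.29551034 -0.09508872 -0.95059548]] [-0.52449025 -0.04204961  0.38020944]
```

View pics/scene0.png

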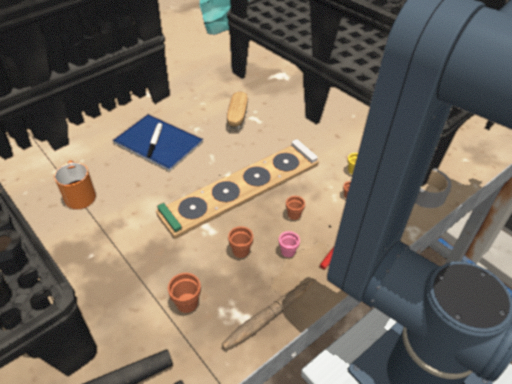

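View pics/top0.png

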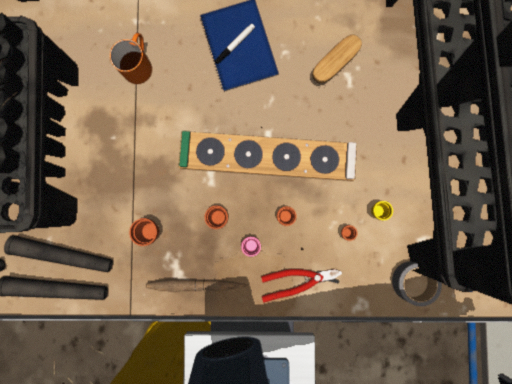

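View pics/wrist0.png

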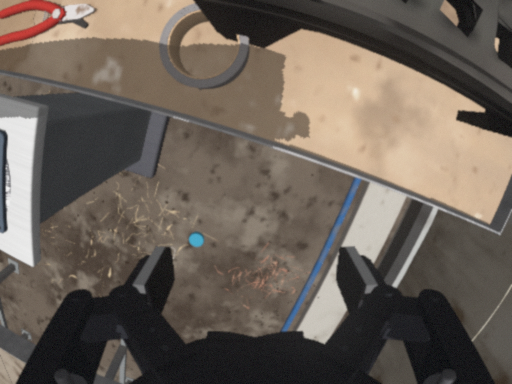

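```bash
cat > h.py <<'E'
import numpy as np, cv2
from bench import observe, capture
def f(c): return c["frame"].shape[0]/2/np.tan(np.radians(c["vertical_fov"])/2)
def ray(c,u,v,fish=False):
    x=np.array([u-c["cx"],v-c["cy"]])/f(c)
    if fish:
        r=np.hypot(*x); d=np.array([*(x/r*np.sin(r)),np.cos(r)]) if r>0 else np.array([0,0,1.])
    else: d=np.array([*x,1.])
    R=np.array(c["R"]);t=np.array(c["t"])
    return -R.T@t, R.T@d
def plane(c,u,v,z,fish=False):
    o,d=ray(c,u,v,fish); return (o+d*(z-o[2])/d[2])[:2]
def proj(c,X,fish=False):
    p=np.array(c["R"])@np.array(X)+np.array(c["t"])
    if fish:
        th=np.arctan2(np.hypot(p[0],p[1]),p[2]); h=p[:2]/np.hypot(p[0],p[1])*th
    else: h=p[:2]/p[2]
    return h*f(c)+[c["cx"],c["cy"]]
E
python3 - <<'E'
from h import *
c=capture("top");im=c["frame"];o,_=ray(c,0,0);print("cam",o,f(c))
crop=im[120:260,120:400];cv2.imwrite("pics/topc.png",cv2.resize(crop[:,:,::-1],None,fx=2.8,fy=2.8,interpolation=cv2.INTER_CUBIC))
hsv=cv2.cvtColor(im,cv2.COLOR_RGB2HSV)
m=((hsv[...,0]<10)&(hsv[...,1]>130)&(hsv[...,2]>70)).astype(np.uint8)*255
m[:190]=0;m[255:]=0
n,l,st,ce=cv2.connectedComponentsWithStats(m)
H={1:.036,2:.046,3:.056,4:.066}
bl=sorted([i for i in range(1,n) if st[i,4]>40],key=lambda i:ce[i][0])
for i in bl:
    cs,_=cv2.findContours((l==i).astype(np.uint8),cv2.RETR_EXTERNAL,cv2.CHAIN_APPROX_NONE)
    (u,v),r=cv2.minEnclosingCircle(cs[0]);e=cv2.fitEllipse(cs[0])
    print(st[i],ce[i],u,v,r,e)
for name,sz in zip(bl,(4,3,2,1)):
    x,y,w,h,_=st[name]
    P=[plane(c,a,b,H[sz]) for a,b in((x-.5,ce[name][1]),(x+w-.5,ce[name][1]))]
    print(sz,"rim width",np.linalg.norm(P[0]-P[1]))
# marks dots
g=cv2.cvtColor(im,cv2.COLOR_RGB2GRAY)
dm=((hsv[...,1]<90)&(g<110)).astype(np.uint8);dm[:130]=0;dm[180:]=0;dm[:,:190]=0;dm[:,345:]=0
cs,_=cv2.findContours(dm,cv2.RETR_EXTERNAL,cv2.CHAIN_APPROX_NONE)
for k in cs:
    if len(k)>20:
        e=cv2.fitEllipse(k);print("mark",e,plane(c,*e[0],.021))
E
```

```text
cam [ 0.43260049 -0.01399791  0.94519463] 376.05543660581856
[130 218  29  27 554] [143.4765343 231.3465704] 143.94000244140625 232.0 14.372418403625488 ((143.5664825439453, 231.5014190673828), (25.805213928222656, 27.627059936523438), 67.67478942871094)
[205 205  23  24 390] [215.90512821 216.44615385] 215.793701171875 216.3986053466797 11.8109130859375 ((215.91676330566406, 216.56455993652344), (21.329275131225586, 22.493545532226562), 33.12531661987305)
[277 206  19  19 260] [285.91153846 215.51153846] 285.80767822265625 215.61538696289062 9.617416381835938 ((285.7622985839844, 215.54335021972656), (17.547990798950195, 18.181737899780273), 109.59471893310547)
[341 225  15  15 160] [348.39375 232.25625] 348.25860595703125 232.22413635253906 7.472813606262207 ((348.329833984375, 232.3009490966797), (13.172590255737305, 14.377737998962402), 113.38182067871094)
4 rim width 0.06785654534255744
3 rim width 0.05437245622235968
2 rim width 0.04525358734711554
1 rim width 0.035881586990427726
mark ((324.3023986816406, 159.02883911132812), (26.696914672851562, 27.30963134765625), 109.53182220458984) [ 0.58102489 -0.18489862]
mark ((286.0203552246094, 156.48204040527344), (26.759933471679688, 27.223037719726562), 178.0465545654297) [ 0.58733757 -0.09025843]
mark ((247.8765869140625, 153.80313110351562), (26.840858459472656, 26.907590866088867), 100.92264556884766) [0.59400185 0.0043397 ]
mark ((209.8269805908203, 151.05393981933594), (26.556581497192383, 27.136600494384766), 71.30720520019531) [0.6008644  0.09901022]
```

View pics/topc.png

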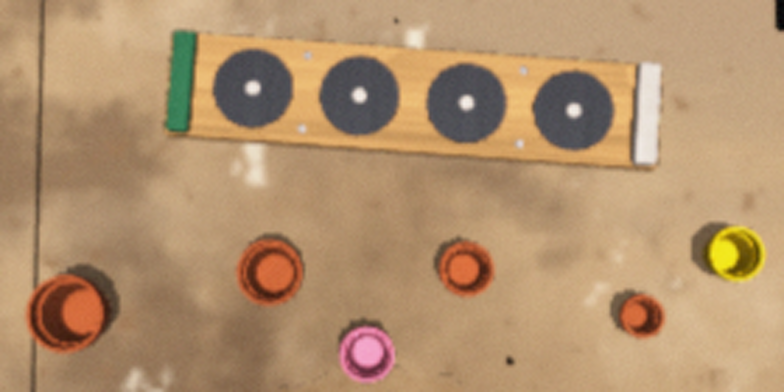

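Run:
```python
from h import *
from scipy.optimize import least_squares
S=observe();p=np.array(S["ee_pos"]);Rt=cv2.Rodrigues(np.array(S["ee_rot"]))[0];print("toolR",Rt.round(4))
H={1:.036,2:.046,3:.056,4:.066};D={1:.038,2:.047,3:.056,4:.065}
for cam in("top","scene"):
    c=capture(cam);im=c["frame"];o,_=ray(c,0,0)
    hsv=cv2.cvtColor(im,cv2.COLOR_RGB2HSV)
    m=((hsv[...,0]<11)&(hsv[...,1]>120)&(hsv[...,2]>60)).astype(np.uint8)*255
    if cam=="top": m[:190]=0;m[255:]=0
    else: m[:195]=0;m[:,330:]=0;m[:,:140]=0
    n,l,st,ce=cv2.connectedComponentsWithStats(m)
    bl=sorted([i for i in range(1,n) if st[i,4]>60],key=lambda i:ce[i][0])
    for i,s in zip(bl,(4,3,2,1)):
        k=cv2.findContours((l==i).astype(np.uint8),cv2.RETR_EXTERNAL,cv2.CHAIN_APPROX_NONE)[0][0][:,0].astype(float)
        P=np.array([plane(c,*q,H[s]) for q in k])
        g=P.mean(0)
        for _ in range(3):
            d=(g-o[:2])/np.linalg.norm(g-o[:2])
            sel=P[(P-g)@d>0]
            r=least_squares(lambda z:np.hypot(*(sel-z[:2]).T)-z[2],[*g,D[s]/2],loss="soft_l1",f_scale=.001)
            g=r.x[:2]
        rk=least_squares(lambda z:np.hypot(*(sel-z[:2]).T)-D[s]/2+.0009,g,loss="soft_l1",f_scale=.001)
        print(cam,s,"free",r.x.round(4),"fixedR",rk.x.round(4),"tool shift",((np.array([*rk.x,0])-p)@Rt).round(4))
```

```text
toolR [[ 9.506e-01  3.106e-01 -3.000e-04]
 [ 3.106e-01 -9.506e-01  1.500e-03]
 [ 2.000e-04 -1.600e-03 -1.000e+00]]
top 4 free [0.4024 0.248  0.0309] fixedR [0.4026 0.2471] tool shift [ 0.4594 -0.6341  0.2316]
top 3 free [0.4377 0.0777 0.0275] fixedR [0.4377 0.0782] tool shift [ 0.4403 -0.4626  0.2313]
top 2 free [ 0.4408 -0.0876  0.0217] fixedR [ 0.4407 -0.0865] tool shift [ 0.3919 -0.3051  0.2311]
top 1 free [ 0.4007 -0.2404  0.0159] fixedR [ 0.4009 -0.2378] tool shift [ 0.3072 -0.1737  0.2309]
scene 4 free [0.4029 0.2489 0.0307] fixedR [0.4019 0.2493] tool shift [ 0.4594 -0.6364  0.2316]
scene 3 free [0.4379 0.08   0.0256] fixedR [0.4364 0.0811] tool shift [ 0.4399 -0.4658  0.2313]
scene 2 free [ 0.4412 -0.0877  0.0207] fixedR [ 0.4396 -0.086 ] tool shift [ 0.3911 -0.306   0.2311]
scene 1 free [-4.54641e+01 -1.89216e+01  1.90000e-02] fixedR [-45.4641 -18.9216] tool shift [-49.0924   3.3427   0.2166]
```

Candidates in the top picture: terracotta pots at (144,231) size 4, (216,216) size 3, (286,215) size 2, (348,232) size 1. Lookalikes are pink (251,246) and yellow (382,210), and the crop shows their colours clearly, so I exclude them. Green stop is at the left (+y) and white at the right. So mark_1 takes pot 4, mark_2 takes pot 3, mark_3 takes pot 2 and mark_4 takes pot 1. I start with pot 1 and turn the jaws across the row.

```bash
python3 -m handwheel '[[[0.097,-0.177,0,0,0,-20,0.085],[0.097,-0.177,0,0,0,-20,0.085],[0.097,-0.177,0,0,0,-30,0.085],[0.097,-0.177,0,0,0,-36,0.085],[0.097,-0.177,0,0,0,-40,0.085],[0.307,-0.173,0.03,0,0,-68,0.085],[0.307,-0.173,0.06,0,0,-68,0.085],[0.307,-0.173,0.06,0,0,-68,0.085],[0.307,-0.173,0.06,0,0,-68,0.085],[0.307,-0.173,0.06,0,0,-68,0.085],[0.307,-0.173,0.06,0,0,-68,0.085],[0.307,-0.173,0.06,0,0,-68,0.085],[0.307,-0.173,0.06,0,0,-68,0.085],[0.307,-0.173,0.06,0,0,-68,0.085]]]' 30
cat > st.py <<'E'
from h import *
import sys
def tool():
    S=observe();return S,np.array(S["ee_pos"]),cv2.Rodrigues(np.array(S["ee_rot"]))[0]
if __name__=="__main__":
    S,p,R=tool()
    print("t",S["clock"],"p",p.round(4),"yaw",np.degrees(np.arctan2(R[1,0],R[0,0])).round(2),"zax",R[:,2].round(4),"F",np.array(S["force"]).round(1),"op",S["opening"],"j",np.array(S["joints"]).round(2))
    if len(sys.argv)>3: print("shift",((np.array([float(a) for a in sys.argv[1:4]])-p)@R).round(4))
    if len(sys.argv)>4:
        c=capture("wrist");cv2.imwrite("pics/"+sys.argv[4]+".png",c["frame"][:,:,::-1])
E
python3 st.py 0.4009 -0.239 0.014 w1
```

```text
clock: 1.47
ee_pos: [0.4003, -0.2398, 0.1719]
ee_rot: [2.297, 2.143, -0.001]
force: [-0.1, -0.4, 0.8]
opening: 0.0848
t 1.4667 p [ 0.4003 -0.2398  0.1719] yaw 86.02 zax [-3.e-04 -6.e-04 -1.e+00] F [-0.1 -0.4  0.8] op 0.08484348556354858 j [-0.68 -0.11 -0.17  1.51 -0.    0.96]
shift [0.0009 0.0005 0.1579]
```

View pics/w1.png

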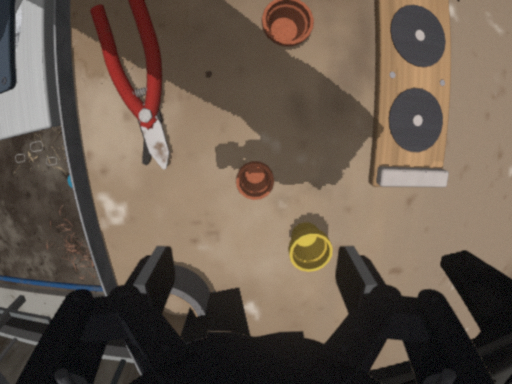

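```bash
cat > pw.py <<'E'
from st import *
from scipy.optimize import least_squares
# wrist measurement of terracotta pot size s, base height zb
def pots(s,zb=0.,name="wrist"):
    H={1:.036,2:.046,3:.056,4:.066}[s]+zb;D={1:.038,2:.047,3:.056,4:.065}[s]
    c=capture(name);fi=name=="wrist";im=c["frame"];o,_=ray(c,0,0,fi);S,p,R=tool()
    hsv=cv2.cvtColor(im,cv2.COLOR_RGB2HSV)
    m=((hsv[...,0]<11)&(hsv[...,1]>115)&(hsv[...,2]>45)).astype(np.uint8)
    n,l,st,ce=cv2.connectedComponentsWithStats(m)
    for i in range(1,n):
        if st[i,4]<60: continue
        k=cv2.findContours((l==i).astype(np.uint8),cv2.RETR_EXTERNAL,cv2.CHAIN_APPROX_NONE)[0][0][:,0].astype(float)
        P=np.array([plane(c,*q,H,fi) for q in k]);g=P.mean(0)
        for _ in range(4):
            d=(g-o[:2])/np.linalg.norm(g-o[:2]);sel=P[(P-g)@d>0]
            if len(sel)<6: break
            r=least_squares(lambda z:np.hypot(*(sel-z[:2]).T)-z[2],[*g,D/2],loss="soft_l1",f_scale=.001);g=r.x[:2]
        if len(sel)>5 and abs(r.x[2]-D/2)<.005:
            print(name,"px",ce[i].round(0),"xy",r.x[:2].round(4),"r",r.x[2].round(4),"shift from TCP",((np.array([*g,p[2]])-p)@R).round(4)[:2])
    return c
if __name__=="__main__":
    pots(int(sys.argv[1]),float(sys.argv[2]),sys.argv[3])
E
python3 pw.py 1 0 wrist
```

```text
wrist px [287.  21.] xy [ 0.44   -0.0888] r 0.0238 shift from TCP [0.1538 0.0289]
wrist px [254. 180.] xy [ 0.3988 -0.2414] r 0.0173 shift from TCP [-0.0013 -0.0014]
```

```bash
python3 -m handwheel '[[[0,0,0.03,0,0,0,0.085],[0,0,0.06,0,0,0,0.085],[0,0,0.09,0,0,0,0.085],[0,0,0.11,0,0,0,0.085],[0,0,0.13,0,0,0,0.085],[0,0,0.145,0,0,0,0.085],[0,0,0.155,0,0,0,0.085],[0,0,0.157,0,0,0,0.085],[0,0,0.157,0,0,0,0.085]]]' 30; python3 st.py 0.4 -0.24 0.014 w2; python3 pw.py 1 0 wrist
```

```text
clock: 2.32
ee_pos: [0.4005, -0.2396, 0.0143]
ee_rot: [-2.297, -2.143, 0.0]
force: [-0.4, 0.8, -0.1]
opening: 0.0853
t 2.3167 p [ 0.4005 -0.2396  0.0143] yaw 86.02 zax [-4.e-04  2.e-04 -1.e+00] F [-0.4  0.8 -0.1] op 0.08531342362040417 j [-0.68 -0.03 -0.42  1.19 -0.    0.96]
shift [-0.0004 -0.0005  0.0003]
wrist px [253. 262.] xy [ 0.399  -0.2409] r 0.0179 shift from TCP [-0.0009 -0.0027]
```

View pics/w2.png

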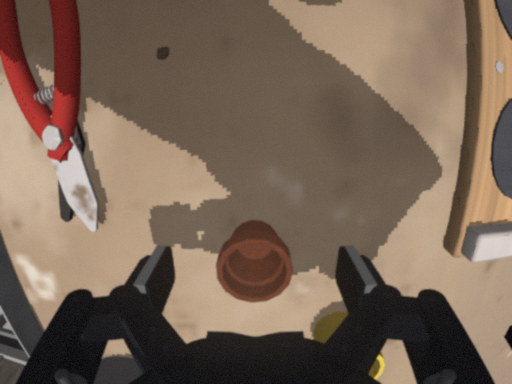

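The picture shows pot 1 at (255,262), midway between the open fingers. Closing.

```bash
python3 -m handwheel '[[[0,0,0,0,0,0,0.033],[0,0,0,0,0,0,0.033],[0,0,0,0,0,0,0.033],[0,0,0,0,0,0,0.033],[0,0,0,0,0,0,0.033],[0,0,0,0,0,0,0.033],[0,0,0,0,0,0,0.033],[0,0,0,0,0,0,0.033],[0,0,0,0,0,0,0.033],[0,0,0,0,0,0,0.033]]]' 30; python3 st.py 0.4 -0.24 0.014 w3
```

```text
clock: 3.25
ee_pos: [0.4016, -0.2396, 0.0152]
ee_rot: [2.295, 2.144, 0.0]
force: [-1.1, 0.5, 5.8]
opening: 0.0377
t 3.25 p [ 0.4016 -0.2396  0.0152] yaw 86.1 zax [ 1.e-03 -8.e-04 -1.e+00] F [-1.1  0.5  5.8] op 0.03766752626284493 j [-0.68 -0.03 -0.42  1.19  0.    0.96]
shift [-0.0005 -0.0016  0.0012]
```

View pics/w3.png

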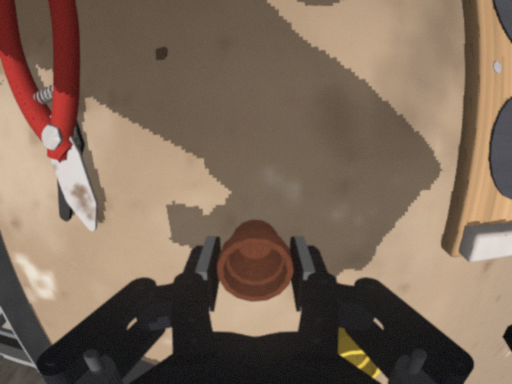

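```bash
python3 -m handwheel '[[[0,0,-0.01,0,0,0,0.033],[0,0,-0.03,0,0,0,0.033],[0,0,-0.06,0,0,0,0.033],[0,0,-0.07,0,0,0,0.033],[0.02,0.03,-0.07,0,0,0,0.033],[0.03,0.06,-0.07,0,0,0,0.033],[0.045,0.095,-0.07,0,0,0,0.033],[0.055,0.13,-0.07,0,0,0,0.033],[0.063,0.16,-0.065,0,0,0,0.033],[0.068,0.176,-0.06,0,0,0,0.033],[0.068,0.176,-0.06,0,0,0,0.033],[0.068,0.176,-0.06,0,0,0,0.033]]]' 30; python3 st.py 0.581 -0.1849 0.036 w4; python3 pw.py 1 0.06 wrist;python3 pw.py 1 0.06 top
```

```text
clock: 4.3
ee_pos: [0.581, -0.1827, 0.0729]
ee_rot: [-2.293, -2.144, 0.002]
force: [-0.5, 0.0, -0.3]
opening: 0.0374
t 4.3 p [ 0.581  -0.1827  0.0729] yaw 86.17 zax [-2.7e-03  8.0e-04 -1.0e+00] F [-0.5  0.  -0.3] op 0.037418338458900725 j [-0.41  0.29  0.06  1.34 -0.    1.22]
shift [-0.0022  0.0002  0.0369]
wrist px [ 52. 106.] xy [ 0.482  -0.0938] r 0.0159 shift from TCP [ 0.0827 -0.1042]
wrist px [255. 262.] xy [ 0.5795 -0.1823] r 0.0183 shift from TCP [ 0.0011 -0.0008]
top px [130.  60.] xy [0.8003 0.2798] r 0.0182 shift from TCP [0.4776 0.1876]
top px [286. 216.] xy [ 0.4407 -0.0841] r 0.02 shift from TCP [ 0.0898 -0.1461]
```

View pics/w4.png

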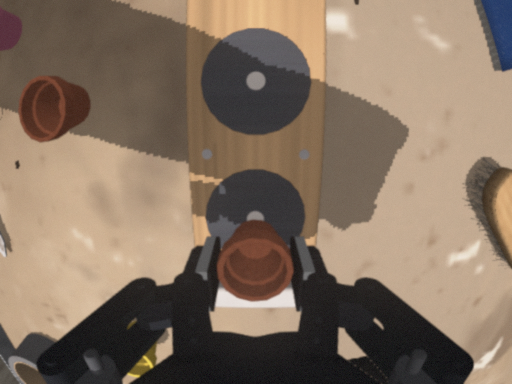

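```bash
python3 -m handwheel '[[[-0.002,0,0.015,0,0,0,0.033],[-0.002,0,0.025,0,0,0,0.033],[-0.002,0,0.031,0,0,0,0.033],[-0.002,0,0.034,0,0,0,0.033],[-0.002,0,0.0355,0,0,0,0.033],[-0.002,0,0.0365,0,0,0,0.033],[-0.002,0,0.0365,0,0,0,0.033]]]' 30; python3 st.py 0.581 -0.1849 0.036 w5; python3 pw.py 1 0.021 wrist
```

```text
clock: 5.03
ee_pos: [0.5813, -0.1855, 0.0381]
ee_rot: [2.296, 2.144, 0.0]
force: [-0.0, -0.8, -0.0]
opening: 0.0378
t 5.0333 p [ 0.5813 -0.1855  0.0381] yaw 86.09 zax [ 4.e-04 -2.e-04 -1.e+00] F [-0.  -0.8 -0. ] op 0.03782148298785016 j [-0.42  0.31  0.01  1.27  0.    1.22]
shift [ 0.0005 -0.0004  0.0021]
wrist px [ 26. 107.] xy [ 0.4658 -0.0932] r 0.022 shift from TCP [ 0.0842 -0.1218]
wrist px [255. 262.] xy [ 0.5802 -0.1877] r 0.0189 shift from TCP [-0.0023 -0.0013]
```

View pics/w5.png

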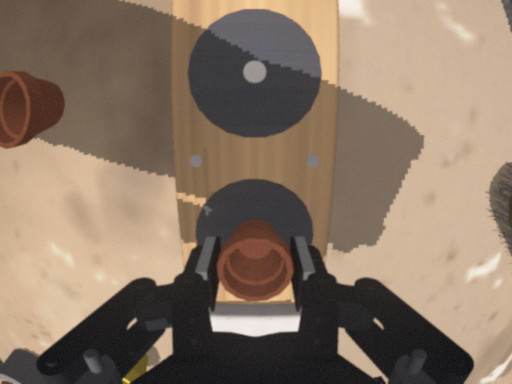

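```bash
cat > mk.py <<'E'
from st import *
# grey-disc dots in wrist view: white dot within dark disc
c=capture("wrist");im=c["frame"];hsv=cv2.cvtColor(im,cv2.COLOR_RGB2HSV)
u0,v0,r=map(int,sys.argv[1:4])
m=np.zeros(im.shape[:2],np.uint8);m[max(0,v0-r):v0+r,max(0,u0-r):u0+r]=1
d=((hsv[...,2]>135)&(hsv[...,1]<60)).astype(np.uint8)*m
n,l,st,ce=cv2.connectedComponentsWithStats(d)
for i in range(1,n):
    if st[i,4]>8: print("dot",ce[i].round(1),st[i,4],plane(c,*ce[i],.021,True).round(4))
E
python3 mk.py 255 72 30
```

```text
dot [253.6  71.1] 366 [ 0.5863 -0.0918]
```

```bash
python3 -m handwheel '[[[0.0015,0,0,0,0,0,0.033],[0.0015,0,0.001,0,0,0,0.033],[0.0015,0,0.0015,0,0,0,0.033],[0.0015,0,0.002,0,0,0,0.033],[0.0015,0,0.002,0,0,0,0.033]]]' 30; python3 st.py 0.581 -0.1849 0.036
```

```text
clock: 5.6
ee_pos: [0.5815, -0.1838, 0.0363]
ee_rot: [2.296, 2.144, 0.0]
force: [0.3, 0.8, 1.6]
opening: 0.0374
t 5.6 p [ 0.5815 -0.1838  0.0363] yaw 86.1 zax [ 4.e-04  0.e+00 -1.e+00] F [0.3 0.8 1.6] op 0.03739505554885599 j [-0.42  0.31  0.01  1.27  0.    1.22]
shift [-0.0011 -0.0004  0.0003]
```

```bash
python3 -m handwheel '[[[0,0,0,0,0,0,0.045],[0,0,0,0,0,0,0.055],[0,0,0,0,0,0,0.065],[0,0,0,0,0,0,0.075],[0,0,0,0,0,0,0.085],[0,0,-0.01,0,0,0,0.085],[0,0,-0.03,0,0,0,0.085],[0,0,-0.06,0,0,0,0.085],[0,0,-0.09,0,0,0,0.085],[0,0,-0.09,0,0,0,0.085]]]' 30; python3 st.py 0.4407 -0.0865 0.024 w6; python3 pw.py 1 0.021 wrist
```

```text
clock: 6.43
ee_pos: [0.5853, -0.1856, 0.1346]
ee_rot: [2.287, 2.136, 0.008]
force: [1.0, -0.2, 0.9]
opening: 0.0851
t 6.4333 p [ 0.5853 -0.1856  0.1346] yaw 86.09 zax [ 0.0122 -0.0054 -0.9999] F [ 1.  -0.2  0.9] op 0.08513168533934487 j [-0.42  0.26  0.15  1.44  0.    1.22]
shift [ 0.0896 -0.1524  0.1083]
wrist px [ 84. 101.] xy [ 0.4464 -0.0901] r 0.0213 shift from TCP [ 0.085  -0.1428]
wrist px [250. 199.] xy [ 0.5802 -0.1858] r 0.0177 shift from TCP [-0.0013 -0.0028]
```

View pics/w6.png

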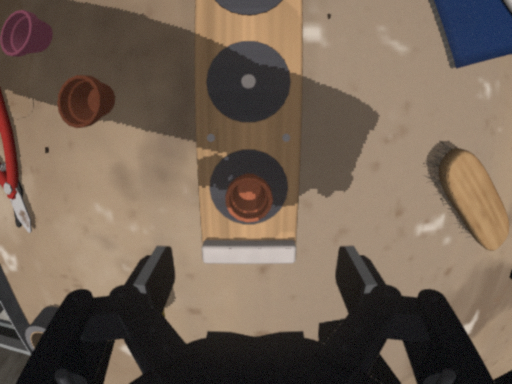

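```bash
python3 -m handwheel '[[[0.025,-0.04,0,0,0,0,0.085],[0.045,-0.075,0,0,0,0,0.085],[0.065,-0.11,0,0,0,0,0.085],[0.08,-0.135,0,0,0,0,0.085],[0.087,-0.147,0.01,0,0,0,0.085],[0.087,-0.147,0.03,0,0,0,0.085],[0.087,-0.147,0.055,0,0,0,0.085],[0.087,-0.147,0.075,0,0,0,0.085],[0.087,-0.147,0.09,0,0,0,0.085],[0.087,-0.147,0.1,0,0,0,0.085],[0.087,-0.147,0.104,0,0,0,0.085],[0.087,-0.147,0.104,0,0,0,0.085]]]' 30; python3 st.py 0.4407 -0.0868 0.022 w7; python3 pw.py 2 0 wrist
```

```text
clock: 7.53
ee_pos: [0.4392, -0.0866, 0.0203]
ee_rot: [-2.294, -2.142, 0.002]
force: [-0.5, -0.1, 0.5]
opening: 0.0845
t 7.5333 p [ 0.4392 -0.0866  0.0203] yaw 86.09 zax [-0.0031  0.0011 -1.    ] F [-0.5 -0.1  0.5] op 0.08452180688205035 j [-0.34 -0.09 -0.46  1.2   0.    1.29]
shift [-0.0001  0.0015 -0.0017]
wrist px [255. 266.] xy [ 0.439  -0.0897] r 0.0224 shift from TCP [-0.0026 -0.0018]
```

View pics/w7.png

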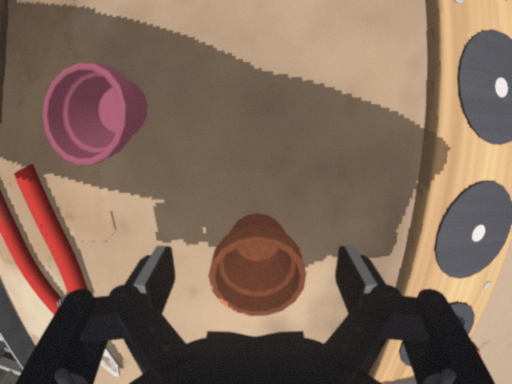

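```bash
python3 -m handwheel '[[[0,0,0,0,0,0,0.042],[0,0,0,0,0,0,0.042],[0,0,0,0,0,0,0.042],[0,0,0,0,0,0,0.042],[0,0,0,0,0,0,0.042],[0,0,0,0,0,0,0.042],[0,0,0,0,0,0,0.042],[0,0,0,0,0,0,0.042]]]' 30;  python3 st.py 0.5873 -0.0903 0.043
python3 -m handwheel '[[[0,0,-0.01,0,0,0,0.042],[0,0,-0.03,0,0,0,0.042],[0,0,-0.06,0,0,0,0.042],[0,0,-0.07,0,0,0,0.042],[0,0.02,-0.07,0,0,0,0.042],[0.002,0.05,-0.07,0,0,0,0.042],[0.004,0.085,-0.07,0,0,0,0.042],[0.006,0.115,-0.065,0,0,0,0.042],[0.0075,0.137,-0.06,0,0,0,0.042],[0.0075,0.147,-0.05,0,0,0,0.042],[0.0075,0.147,-0.04,0,0,0,0.042],[0.0075,0.147,-0.03,0,0,0,0.042],[0.0075,0.147,-0.026,0,0,0,0.042],[0.0075,0.147,-0.026,0,0,0,0.042],[0.0075,0.147,-0.026,0,0,0,0.042]]]' 30; python3 st.py 0.5873 -0.0903 0.043 w8; python3 pw.py 2 0.025 wrist; python3 mk.py 254 70 50
```

```text
clock: 8.3
ee_pos: [0.4413, -0.0874, 0.0231]
ee_rot: [2.295, 2.143, 0.001]
force: [-2.0, 0.0, 6.5]
opening: 0.045
t 8.3 p [ 0.4413 -0.0874  0.0231] yaw 86.09 zax [ 1.6e-03 -8.0e-04 -1.0e+00] F [-2.   0.   6.5] op 0.04502198930899379 j [-0.34 -0.09 -0.45  1.2  -0.    1.29]
shift [ 0.0071  0.1459 -0.0197]
clock: 9.55
ee_pos: [0.5865, -0.0895, 0.0474]
ee_rot: [-2.295, -2.143, 0.001]
force: [0.6, 0.3, -0.4]
opening: 0.0448
t 9.55 p [ 0.5865 -0.0895  0.0474] yaw 86.08 zax [-1.4e-03  4.0e-04 -1.0e+00] F [ 0.6  0.3 -0.4] op 0.044773027800533466 j [-0.26  0.26 -0.03  1.28 -0.    1.37]
shift [-0.0008  0.0008  0.0044]
wrist px [254. 264.] xy [ 0.5857 -0.0919] r 0.0228 shift from TCP [-0.0023 -0.0018]
dot [255.   73.9] 386 [0.5931 0.0032]
```

View pics/w8.png

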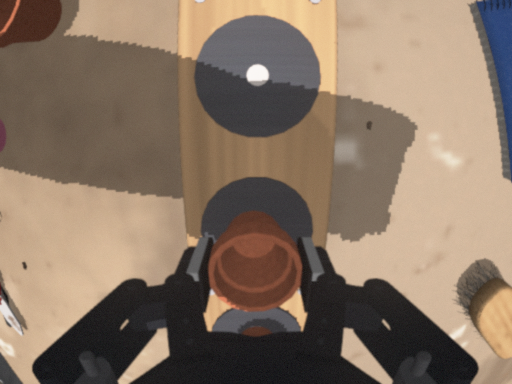

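```bash
python3 -m handwheel '[[[0,0.0005,0.002,0,0,0,0.042],[0,0.0005,0.003,0,0,0,0.042],[0,0.0005,0.004,0,0,0,0.042],[0,0.0005,0.0045,0,0,0,0.042],[0,0.0005,0.0045,0,0,0,0.042]]]' 30; python3 st.py 0.5873 -0.0903 0.043
```

```text
clock: 10.12
ee_pos: [0.5885, -0.0898, 0.0442]
ee_rot: [2.295, 2.144, 0.0]
force: [-2.1, -0.3, 4.1]
opening: 0.0444
t 10.1167 p [ 0.5885 -0.0898  0.0442] yaw 86.09 zax [ 7.e-04 -3.e-04 -1.e+00] F [-2.1 -0.3  4.1] op 0.044396760066425185 j [-0.26  0.27 -0.03  1.27 -0.    1.38]
shift [-0.0006 -0.0012  0.0012]
```

```bash
python3 -m handwheel '[[[0,0,0,0,0,0,0.05],[0,0,0,0,0,0,0.06],[0,0,0,0,0,0,0.07],[0,0,0,0,0,0,0.08],[0,0,0,0,0,0,0.085],[0,0,-0.01,0,0,0,0.085],[0,0,-0.03,0,0,0,0.085],[0,0,-0.06,0,0,0,0.085],[0,0,-0.09,0,0,0,0.085],[0,0,-0.09,0,0,0,0.085],[0,0,-0.09,0,0,0,0.085]]]' 30; python3 st.py 0.4375 0.079 0.03 w9; python3 pw.py 2 0.021 wrist; python3 mk.py 254 85 30
```

```text
clock: 11.03
ee_pos: [0.5906, -0.0903, 0.1374]
ee_rot: [2.291, 2.14, 0.006]
force: [0.4, 0.2, 0.0]
opening: 0.0849
t 11.0333 p [ 0.5906 -0.0903  0.1374] yaw 86.09 zax [ 0.007  -0.0019 -1.    ] F [0.4 0.2 0. ] op 0.08493714428708157 j [-0.26  0.23  0.11  1.45 -0.    1.38]
shift [ 0.1586 -0.165   0.106 ]
wrist px [71. 28.] xy [0.4399 0.0738] r 0.0227 shift from TCP [ 0.153  -0.1591]
wrist px [252. 204.] xy [ 0.5862 -0.0923] r 0.0221 shift from TCP [-0.0028 -0.0018]
dot [255.2  77.8] 43 [0.5941 0.0068]
```

View pics/w9.png

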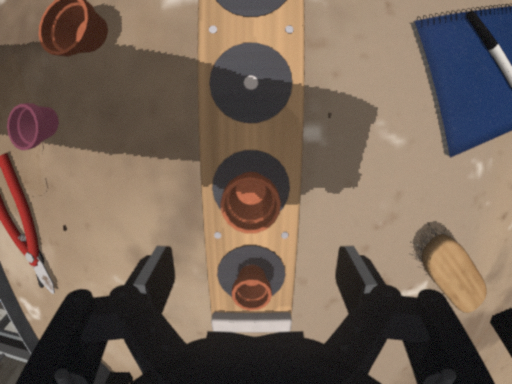

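```bash
python3 -m handwheel '[[[0.03,-0.025,0,0,0,0,0.085],[0.06,-0.055,0,0,0,0,0.085],[0.09,-0.085,0,0,0,0,0.085],[0.12,-0.12,0,0,0,0,0.085],[0.145,-0.148,0,0,0,0,0.085],[0.158,-0.162,0,0,0,0,0.085],[0.158,-0.162,0.02,0,0,0,0.085],[0.158,-0.162,0.035,0,0,0,0.085],[0.158,-0.162,0.035,0,0,0,0.085]]]' 30; python3 st.py 0.4375 0.079 0.031 w10; python3 pw.py 3 0 wrist
```

```text
clock: 11.93
ee_pos: [0.4333, 0.0794, 0.0937]
ee_rot: [-2.29, -2.142, 0.01]
force: [-0.9, -0.0, -1.5]
opening: 0.0848
t 11.9333 p [0.4333 0.0794 0.0937] yaw 86.17 zax [-8.8e-03 -3.0e-04 -1.0e+00] F [-0.9 -0.  -1.5] op 0.08480964925033957 j [ 0.03 -0.15 -0.36  1.36 -0.    1.67]
shift [-0.0001  0.0048  0.0626]
wrist px [259. 216.] xy [0.4359 0.0773] r 0.0266 shift from TCP [-0.0017  0.0002]
```

View pics/w10.png

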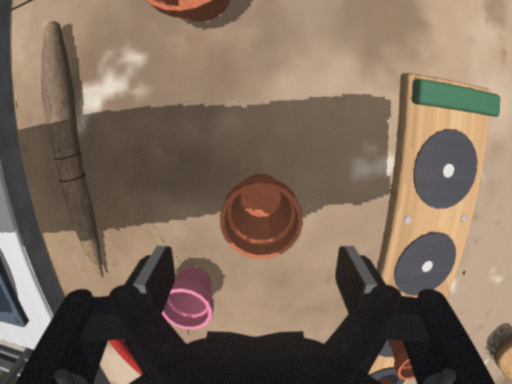

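```bash
python3 -m handwheel '[[[0,0,0.02,0,0,0,0.085],[0,0,0.04,0,0,0,0.085],[0,0,0.055,0,0,0,0.085],[0,0,0.064,0,0,0,0.085],[0,0,0.066,0,0,0,0.085],[0,0,0.066,0,0,0,0.085],[0,0,0.066,0,0,0,0.085]]]' 30; python3 st.py 0.4375 0.079 0.031 w11; python3 pw.py 3 0 wrist
```

```text
clock: 12.62
ee_pos: [0.4383, 0.0789, 0.0334]
ee_rot: [2.295, 2.143, 0.002]
force: [1.4, -0.2, 0.4]
opening: 0.0853
t 12.6167 p [0.4383 0.0789 0.0334] yaw 86.07 zax [ 1.5e-03  1.0e-04 -1.0e+00] F [ 1.4 -0.2  0.4] op 0.08526755851177469 j [ 0.03 -0.11 -0.45  1.23  0.    1.67]
shift [ 0.     -0.0008  0.0024]
wrist px [252. 260.] xy [0.4358 0.0777] r 0.027 shift from TCP [-0.0015 -0.0027]
```

View pics/w11.png

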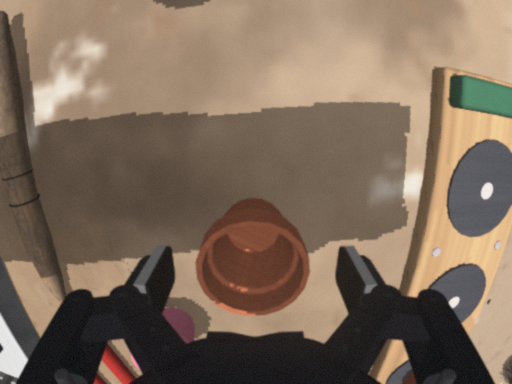

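```bash
python3 -m handwheel '[[[0,0,0.001,0,0,0,0.051],[0,0,0.001,0,0,0,0.051],[0,0,0.001,0,0,0,0.051],[0,0,0.001,0,0,0,0.051],[0,0,0.001,0,0,0,0.051],[0,0,0.001,0,0,0,0.051],[0,0,0.001,0,0,0,0.051]]]' 30;  python3 st.py 0.5940 0.0045 0.053; python3 pw.py 3 0 wrist
```

```text
clock: 13.3
ee_pos: [0.4378, 0.0791, 0.0323]
ee_rot: [2.295, 2.144, 0.001]
force: [-1.1, -1.0, 5.4]
opening: 0.0534
t 13.3 p [0.4378 0.0791 0.0323] yaw 86.1 zax [ 1.e-03  1.e-04 -1.e+00] F [-1.1 -1.   5.4] op 0.05342676487354716 j [ 0.03 -0.11 -0.45  1.23  0.    1.67]
shift [-0.0638  0.1609 -0.0206]
wrist px [254. 261.] xy [0.4364 0.0781] r 0.0274 shift from TCP [-0.0011 -0.0013]
```

```bash
python3 -m handwheel '[[[0,0,-0.01,0,0,0,0.051],[0,0,-0.03,0,0,0,0.051],[0,0,-0.06,0,0,0,0.051],[0,0,-0.07,0,0,0,0.051],[-0.008,0.02,-0.07,0,0,0,0.051],[-0.02,0.05,-0.07,0,0,0,0.051],[-0.034,0.085,-0.07,0,0,0,0.051],[-0.048,0.12,-0.065,0,0,0,0.051],[-0.058,0.148,-0.06,0,0,0,0.051],[-0.0635,0.1605,-0.05,0,0,0,0.051],[-0.0635,0.1605,-0.04,0,0,0,0.051],[-0.0635,0.1605,-0.03,0,0,0,0.051],[-0.0635,0.1605,-0.026,0,0,0,0.051],[-0.0635,0.1605,-0.026,0,0,0,0.051],[-0.0635,0.1605,-0.026,0,0,0,0.051]]]' 30; python3 st.py 0.5940 0.0043 0.0533 w12; python3 pw.py 3 0.025 wrist; python3 mk.py 254 70 40
```

```text
clock: 14.6
ee_pos: [0.5918, 0.0055, 0.0568]
ee_rot: [-2.294, -2.145, 0.002]
force: [-0.3, 0.2, -0.5]
opening: 0.0538
t 14.6 p [0.5918 0.0055 0.0568] yaw 86.14 zax [-1.6e-03  3.0e-04 -1.0e+00] F [-0.3  0.2 -0.5] op 0.05384380535245288 j [-0.1   0.25 -0.02  1.3   0.    1.53]
shift [-0.001   0.0023  0.0035]
dot [257.3  76. ] 379 [0.5997 0.0976]
```

View pics/w12.png

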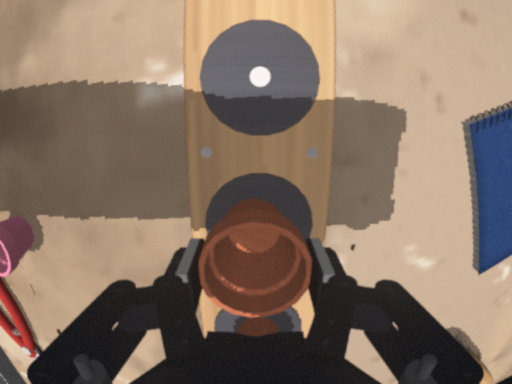

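```bash
python3 -m handwheel '[[[-0.001,0.0015,0.001,0,0,0,0.051],[-0.001,0.0015,0.002,0,0,0,0.051],[-0.001,0.0015,0.003,0,0,0,0.051],[-0.001,0.0015,0.0035,0,0,0,0.051],[-0.001,0.0015,0.0035,0,0,0,0.051]]]' 30; python3 st.py 0.5940 0.0043 0.053
```

```text
clock: 15.17
ee_pos: [0.5945, 0.0036, 0.0536]
ee_rot: [-2.296, -2.144, 0.0]
force: [-1.7, 0.2, -1.1]
opening: 0.0538
t 15.1667 p [0.5945 0.0036 0.0536] yaw 86.09 zax [-4.e-04  0.e+00 -1.e+00] F [-1.7  0.2 -1.1] op 0.053822675008538004 j [-0.11  0.26 -0.02  1.29 -0.    1.53]
shift [ 0.0007 -0.0005  0.0006]
```

```bash
python3 -m handwheel '[[[0.0005,0,0.0005,0,0,0,0.051],[0.0005,0,0.001,0,0,0,0.051],[0.0005,0,0.001,0,0,0,0.051]]]' 30; python3 st.py 0.5940 0.0043 0.053
```

```text
clock: 15.42
ee_pos: [0.5946, 0.004, 0.0534]
ee_rot: [2.296, 2.144, -0.0]
force: [-1.3, -0.5, 2.8]
opening: 0.0534
t 15.4167 p [0.5946 0.004  0.0534] yaw 86.09 zax [ 1.e-04 -3.e-04 -1.e+00] F [-1.3 -0.5  2.8] op 0.05340702625312163 j [-0.11  0.26 -0.02  1.29 -0.    1.53]
shift [ 0.0002 -0.0007  0.0004]
```

Contact at 2.8 N. Releasing and rising.

```bash
python3 -m handwheel '[[[0,0,0,0,0,0,0.06],[0,0,0,0,0,0,0.07],[0,0,0,0,0,0,0.08],[0,0,0,0,0,0,0.085],[0,0,0,0,0,0,0.085],[0,0,-0.01,0,0,0,0.085],[0,0,-0.03,0,0,0,0.085],[0,0,-0.06,0,0,0,0.085],[0,0,-0.09,0,0,0,0.085],[0,0,-0.09,0,0,0,0.085],[0,0,-0.09,0,0,0,0.085]]]' 30; python3 st.py 0.4025 0.2487 0.04 w13; python3 pw.py 3 0.021 wrist;python3 pw.py 4 0 wrist
```

```text
clock: 16.33
ee_pos: [0.597, 0.0039, 0.147]
ee_rot: [2.292, 2.141, 0.007]
force: [-0.3, 0.6, -0.6]
opening: 0.085
t 16.3333 p [0.597  0.0039 0.147 ] yaw 86.1 zax [ 7.2e-03 -7.0e-04 -1.0e+00] F [-0.3  0.6 -0.6] op 0.08496812626602718 j [-0.11  0.22  0.13  1.47  0.    1.53]
shift [ 0.231  -0.2115  0.1054]
wrist px [252. 203.] xy [0.5927 0.0026] r 0.0266 shift from TCP [-0.0017 -0.0018]
wrist px [ 33. 264.] xy [ 0.3533 -0.0495] r 0.0328 shift from TCP [-0.0699 -0.2371]
wrist px [254. 204.] xy [ 0.5924 -0.0015] r 0.0281 shift from TCP [-0.0058 -0.0012]
wrist px [ 33. 264.] xy [ 0.3405 -0.0559] r 0.0346 shift from TCP [-0.0772 -0.2488]
```

View pics/w13.png

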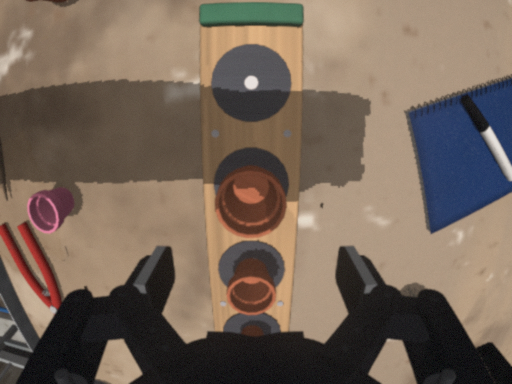

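```bash
python3 -m handwheel '[[[0.03,-0.027,0,0,0,0,0.085],[0.06,-0.054,0,0,0,0,0.085],[0.09,-0.081,0,0,0,0,0.085],[0.12,-0.108,0,0,0,0,0.085],[0.15,-0.135,0,0,0,0,0.085],[0.18,-0.162,0,0,0,0,0.085],[0.205,-0.185,0,0,0,0,0.085],[0.222,-0.2,0,0,0,0,0.085],[0.231,-0.208,0,0,0,0,0.085],[0.231,-0.208,0.01,0,0,0,0.085],[0.231,-0.208,0.01,0,0,0,0.085]]]' 30; python3 st.py 0.4025 0.2487 0.04 w14; python3 pw.py 4 0 wrist
```

```text
clock: 17.4
ee_pos: [0.4016, 0.2481, 0.1301]
ee_rot: [-2.294, -2.145, 0.007]
force: [0.6, -0.7, -0.8]
opening: 0.0849
t 17.4 p [0.4016 0.2481 0.1301] yaw 86.16 zax [-0.0034 -0.0025 -1.    ] F [ 0.6 -0.7 -0.8] op 0.08489649960345415 j [ 0.41 -0.08 -0.23  1.43 -0.    2.05]
shift [0.0009 0.0011 0.0901]
wrist px [255. 202.] xy [0.401  0.2481] r 0.0317 shift from TCP [ 0.0004 -0.0018]
```

View pics/w14.png

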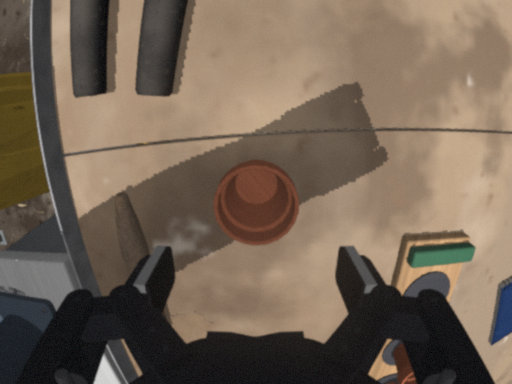

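```bash
python3 -m handwheel '[[[0.0005,0,0.025,0,0,0,0.085],[0.0005,0,0.045,0,0,0,0.085],[0.0005,0,0.065,0,0,0,0.085],[0.0005,0,0.08,0,0,0,0.085],[0.0005,0,0.088,0,0,0,0.085],[0.0005,0,0.091,0,0,0,0.085],[0.0005,0,0.091,0,0,0,0.085],[0.0005,0,0.091,0,0,0,0.085]]]' 30; python3 st.py 0.4025 0.2487 0.04 w15; python3 pw.py 4 0 wrist
```

```text
clock: 18.17
ee_pos: [0.4039, 0.2491, 0.0427]
ee_rot: [2.296, 2.143, 0.002]
force: [1.0, 0.5, -1.0]
opening: 0.0853
t 18.1667 p [0.4039 0.2491 0.0427] yaw 86.04 zax [ 1.3e-03  4.0e-04 -1.0e+00] F [ 1.   0.5 -1. ] op 0.08528077315570576 j [ 0.41 -0.04 -0.37  1.24 -0.    2.05]
shift [-0.0005 -0.0014  0.0026]
wrist px [251. 260.] xy [0.401  0.2476] r 0.0316 shift from TCP [-0.0022 -0.003 ]
```

View pics/w15.png

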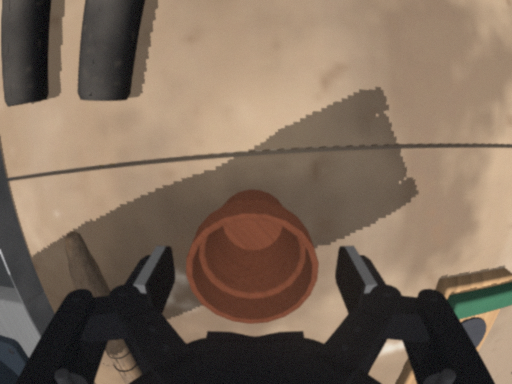

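```bash
python3 -m handwheel '[[[0,-0.001,0.001,0,0,0,0.06],[0,-0.001,0.001,0,0,0,0.06],[0,-0.001,0.001,0,0,0,0.06],[0,-0.001,0.001,0,0,0,0.06],[0,-0.001,0.001,0,0,0,0.06],[0,-0.001,0.001,0,0,0,0.06]]]' 35;  python3 st.py 0.6009 0.0990 0.063; python3 pw.py 4 0 wrist
```

```text
clock: 18.77
ee_pos: [0.4025, 0.2497, 0.0426]
ee_rot: [2.295, 2.144, 0.003]
force: [-1.2, -0.8, 6.1]
opening: 0.0626
t 18.7667 p [0.4025 0.2497 0.0426] yaw 86.11 zax [ 1.8e-03  6.0e-04 -1.0e+00] F [-1.2 -0.8  6.1] op 0.0626103857713333 j [ 0.41 -0.04 -0.37  1.24 -0.    2.05]
shift [-0.1368  0.2082 -0.0201]
wrist px [255. 261.] xy [0.4012 0.2481] r 0.032 shift from TCP [-0.0016 -0.0012]
```

```bash
python3 -m handwheel '[[[0,0,-0.01,0,0,0,0.06],[0,0,-0.03,0,0,0,0.06],[0,0,-0.055,0,0,0,0.06],[0,0,-0.075,0,0,0,0.06],[-0.015,0.02,-0.08,0,0,0,0.06],[-0.033,0.05,-0.08,0,0,0,0.06],[-0.053,0.08,-0.08,0,0,0,0.06],[-0.073,0.11,-0.08,0,0,0,0.06],[-0.093,0.14,-0.08,0,0,0,0.06],[-0.113,0.17,-0.08,0,0,0,0.06],[-0.128,0.195,-0.075,0,0,0,0.06],[-0.137,0.208,-0.065,0,0,0,0.06],[-0.137,0.208,-0.05,0,0,0,0.06],[-0.137,0.208,-0.038,0,0,0,0.06],[-0.137,0.208,-0.03,0,0,0,0.06],[-0.137,0.208,-0.026,0,0,0,0.06],[-0.137,0.208,-0.026,0,0,0,0.06],[-0.137,0.208,-0.026,0,0,0,0.06]]]' 35; python3 st.py 0.6009 0.0990 0.0636 w16
```

```text
clock: 20.32
ee_pos: [0.5996, 0.0991, 0.067]
ee_rot: [-2.295, -2.146, 0.0]
force: [0.1, -0.0, -1.8]
opening: 0.0627
t 20.3167 p [0.5996 0.0991 0.067 ] yaw 86.15 zax [-2.e-04  0.e+00 -1.e+00] F [ 0.1 -0.  -1.8] op 0.06270356764467834 j [0.05 0.29 0.04 1.33 0.   1.69]
shift [-0.      0.0013  0.0034]
```

View pics/w16.png

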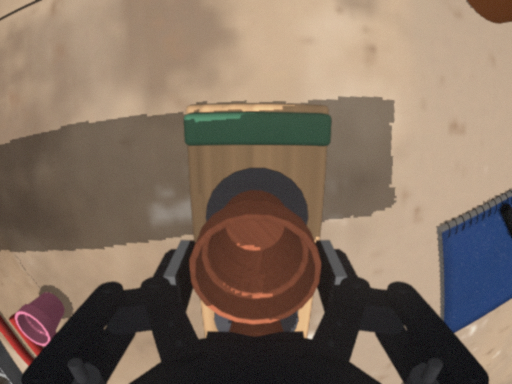

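```bash
python3 -m handwheel '[[[0,0.001,0.001,0,0,0,0.06],[0,0.001,0.002,0,0,0,0.06],[0,0.001,0.003,0,0,0,0.06],[0,0.001,0.0035,0,0,0,0.06],[0,0.001,0.004,0,0,0,0.06],[0,0.001,0.004,0,0,0,0.06]]]' 35; python3 st.py 0.6009 0.0990 0.0636
```

```text
clock: 20.87
ee_pos: [0.6013, 0.0985, 0.0637]
ee_rot: [2.295, 2.144, 0.001]
force: [-2.0, 0.5, 3.7]
opening: 0.0629
t 20.8667 p [0.6013 0.0985 0.0637] yaw 86.1 zax [ 8.e-04  1.e-04 -1.e+00] F [-2.   0.5  3.7] op 0.06292402587670931 j [0.05 0.29 0.04 1.32 0.   1.69]
shift [ 0.0005 -0.0005  0.0001]
```

Contact. Releasing, rising, then backing away toward the robot at height so the cameras can see.

```bash
python3 -m handwheel '[[[0,0,0,0,0,0,0.068],[0,0,0,0,0,0,0.075],[0,0,0,0,0,0,0.085],[0,0,0,0,0,0,0.085],[0,0,0,0,0,0,0.085],[0,0,-0.01,0,0,0,0.085],[0,0,-0.03,0,0,0,0.085],[0,0,-0.06,0,0,0,0.085],[0,0,-0.09,0,0,0,0.085],[0,0,-0.12,0,0,0,0.085],[0,0,-0.13,0,0,0,0.085],[0,-0.03,-0.13,0,0,0,0.085],[0,-0.06,-0.13,0,0,0,0.085],[0,-0.09,-0.13,0,0,0,0.085],[0,-0.12,-0.13,0,0,0,0.085],[0,-0.15,-0.13,0,0,0,0.085],[0,-0.18,-0.13,0,0,0,0.085],[0,-0.2,-0.13,0,0,0,0.085],[0,-0.2,-0.13,0,0,0,0.085],[0,-0.2,-0.13,0,0,0,0.085]]]' 35; python3 st.py 0.6009 0.0990 0.0636 w17
python3 -c "
from h import *
for n in('top','scene'):
    c=capture(n);cv2.imwrite('pics/%s9.png'%n,c['frame'][:,:,::-1])
"
for s in 1 2 3 4; do echo pot $s; python3 pw.py $s 0.021 top; done
```

```text
clock: 22.53
ee_pos: [0.4011, 0.1122, 0.1932]
ee_rot: [2.294, 2.145, 0.002]
force: [0.1, 0.3, 0.9]
opening: 0.0847
t 22.5333 p [0.4011 0.1122 0.1932] yaw 86.13 zax [ 1.5e-03  1.0e-04 -1.0e+00] F [0.1 0.3 0.9] op 0.08473324140702743 j [ 0.11 -0.24 -0.25  1.57 -0.    1.75]
shift [0.0003 0.2    0.1298]
pot 1
top px [287. 153.] xy [ 0.5898 -0.091 ] r 0.0229 shift from TCP [-0.1897  0.2009]
top px [326. 157.] xy [ 0.5815 -0.1835] r 0.0183 shift from TCP [-0.2825  0.1989]
pot 2
top px [248. 150.] xy [0.5932 0.004 ] r 0.0275 shift from TCP [-0.0946  0.1978]
top px [287. 153.] xy [ 0.5876 -0.0899] r 0.0228 shift from TCP [-0.1887  0.1987]
pot 3
top px [207. 147.] xy [0.6038 0.0996] r 0.0295 shift from TCP [0.0016 0.202 ]
top px [248. 150.] xy [0.5914 0.0039] r 0.0272 shift from TCP [-0.0948  0.1961]
pot 4
top px [207. 147.] xy [0.6018 0.0982] r 0.0293 shift from TCP [-0.      0.2002]
```

View pics/top9.png

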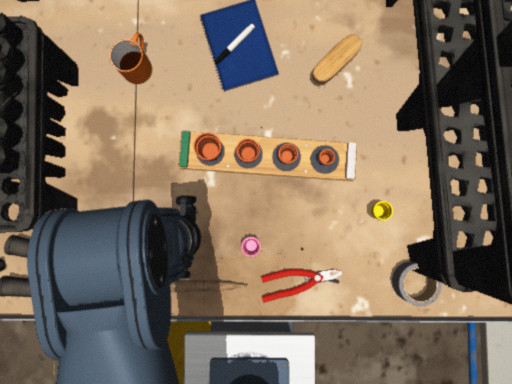

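View pics/scene9.png

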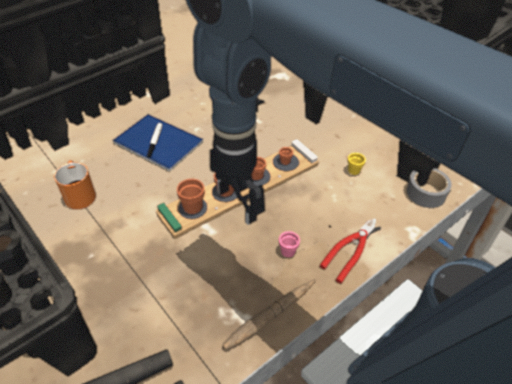

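```bash
python3 -c "
from bench import *
print(sign_off(), observe()['clock'])"
```

```text
the job is handed in; nothing more can be done
the job is handed in; nothing more can be done
```

The four terracotta pots are lined up on the board and the job is handed in. From the white stop to the green stop they run smallest to largest: pot 1 on mark_4, pot 2 on mark_3, pot 3 on mark_2 and pot 4 on mark_1. It took about 23 s. Each pot was gripped by its rim, lowered until light contact (under 5 N), and released.

**Placement:** In the last top view all four stand upright.
- Pots 1, 2 and 4 measure within about 1.5 mm of their mark centres.
- The two cameras disagree on pot 3. The top view puts it 2.6 mm off across the board, while the wrist view, corrected for its roughly 1.5 mm offset, puts it within 0.5 mm. I left it in place.

**Left alone:** The secateurs, brush, mug, and the pink and yellow pots look unmoved. The dibber looks unmoved too, though the arm partly hid it in the top view. The gripper was open, well clear of everything, and force readings were near zero.

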